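Open the tin of soundpost dowels

ROBOT

A 7-joint arm with a two-finger parallel gripper is mounted at the origin on a cart in front of the work surface, level with it; the furniture and walls round the work are solid. World frame = base frame: x ahead of the robot, y to its left, z up, the work surface at z = 0. Lengths are in mm, angles in rad, forces in N, time in s.
With the tool pointing down it reaches from about 425 to 875 mm from the base axis. Payload 4.7 kg.
Tool frame: the origin (TCP) lies at the very end of the fingers, on their centre line; the grasp point (between the pads) lies 19 mm behind it (bot.hold_point_z is the distance from the TCP to the grasp point, in mm); z points along the fingers, y is the line along which they close (so a half turn about z gives the same grasp; the last joint's range is limited). The gripper opens to 87 mm and grips with 3 to 60 N. Pads are 19 mm wide; open, the fingers measure 117 mm over their backs; the gripper's body (75 mm by 190 mm) begins 51 mm behind the grasp point.
Start: joints at [-1.115, 0.321, -0.07, 1.45, 0.023, 1.371, -0.057], TCP at [277.95, 587.599, 185.387] pointing down, gripper open.
Joint ranges: [-2.86, 2.86], [-0.3, 2.09], [-1.38, 1.24], [0.06, 2.45], [-1.56, 4.7], [0.09, 2.05], [-2.69, 2.69]. Speed limits (rad/s): [2.57, 2.57, 3.14, 3.14, 3.14, 3.14, 3.14].

INTERFACE

Orientations are given as a unit quaternion [x, y, z, w].
In Python, from station import get_state, eyes, finish_job, bot gives the robot as it stands. The module is installed in compiled form; this text tells all that it offers.
- The arm moves only by the tool send_rows, never from a script. Its argument "plan" is a list of rows, each a list of 7 numbers: the shift along the tool's x, y, z normalised to -1 to 1, where 1 is 0.4 m, then the turn, a rotation vector about the tool's x, y, z normalised to -1 to 1, where 1 is 0.15 rad, then the gripper command: -1 is fully open, 1 is shut, values between are in proportion. A call has 1 to 20 rows; each row shifts and turns the commanded pose from where the row before left it, along the tool's axes as they then stand; what a row does not reach is not made up. A row lasts 1/10 s, in which the tool goes at most 50 mm and 8.59 degrees, less where a joint would pass 70% of its speed; a pose out of reach is approached as far as the arm can. A call with a number of a shift or a turn outside -1 to 1 is refused whole. A call with a gripper value outside its range is refused whole. The fingers move at their own pace and stop on an object; the grip force is fixed at half the most. Time passes only in rows, so rows that do not move let the fingers close. It gives the time, the measured TCP pose, the force, the opening and the grip force at its end, in the units of the state.
- get_state(): the state, without advancing time (a new reading comes with each control period).
- eyes.capture(name): name is "side" or "top"; returns the picture (384x512x3 uint8, blue, green, red); there is no depth.
- eyes.camera_model(name): a dict with "vfov" (degrees; the focal length in pixels is half the picture's height over the tangent of half this angle, whatever the lens; pixels are square), "cx", "cy" (the principal point, pixels), "R" (3x3) and "t" (3): a world point X has camera coordinates R X + t. Camera axes: x right, y down, z forward; pixel columns grow to the right and rows downward; lengths in mm; the calibration is good to about 2 mm. A picture is of the moment at which its call begins. camera_model takes no time and is no camera call.
- finish_job(): hands the job in; it is judged then, once.
The state is a dict: "time_s": time; "qpos": joint angles; "qvel": joint speeds; "joint_torque": joint torques, N m; "position": TCP position; "orientation": TCP orientation; "force": force on the tool from outside, world axes, zero at the start; "torque": the same for the moment, N m; "grip_width": finger opening in mm; "finger_force": force on a finger pad.
Only numpy, scipy, OpenCV 4.12 (cv2) and the standard library are available. Lean on these libraries where they do the work, as an engineer would, in place of code of your own. Each camera call takes 0.05 s, during which the arm holds its last target. There are 200 camera calls.

TASK

The soundpost dowels are kept in the taller of the two bare steel tins with wooden knobs on their lids. Lift its lid off by the knob and set it down gently, the right way up, wholly on the square plywood board that lies on the wool mat, and let go of it. Leave both tins standing where they are, and the low tin closed.

Things in the scene. Friction and masses are not known exactly. Their poses are not given: they have to be found in the camera images.
- tall_tin: The taller, narrower of two round steel tins: open-topped cylinder, 60 mm outside diameter, 90 mm high, wall 3 mm, about 0.35 kg, standing loose on the bench (z = 0). Origin: centre of its underside; z up along its axis. It holds short dowels, all below its rim.
- tall_lid: Loose steel cap lid over the tall tin's rim, 2 mm play, about 60 g, held only by its weight. Origin: centre of its lower edge, z up; 76 mm above the tin's underside when closed; laid down it rests on this edge. Outside diameter 69 mm, skirt 14 mm deep, flat top at z = 17.5 mm. Round brown wooden knob on its middle, z = 17.5 to 48.5 mm, 22 mm diameter and straight from z = 28 to 46 mm.
- lid_board: Fixed square plywood board, 150 x 150 x 12 mm, lying on the wool mat to the right of the tins. Origin: centre of its underside; its top is at z = 12 mm in its own frame; x and y run along its sides.
- low_lid: Loose steel lid on the other tin, the low wide one (84 mm diameter, 50 mm high), which stays closed: same build and same knob as the tall tin's lid, but 93 mm outside diameter. Origin: centre of its lower edge, z up; 36 mm above the bench. The two tins may stand in either order.
Mind the look-alikes: they are no part of the job. What is shaped like the tall_lid but purple or turquoise is not meant.

How it is judged:
By the outcome, as a careful person would: the job done as asked, in the order asked, and still so for the second after the job is handed in, with the robot touching nothing.
It also fails if it takes over 38 s, if anything falls off the work surface, if the arm or the gripper's body presses on something with over 40 N, if the wrist force passes 120 N, or if a joint passes its speed limit or range.

## Working session

There is one attempt and no reset: what is moved stays moved. The work goes in short steps, Python scripts to look and compute and a tool call to move; the robot and the scene stay as the last step left them, time stands still between calls to the robot, and variables do not carry over. Pictures are saved under pics/ and viewed, at most 10 in all, crops included, and the job is handed in when it is done.

Besides the shell and the picture viewer there is one more tool, called by a JSON object that holds its "api" and its "payload", one argument or row to a line. send_rows: Moves the arm, as the interface text tells. Scaled input: -1 to 1 covers 0.4 m each way for a shift and 0.15 rad each way for a turn. Its arguments: {"type":"object","properties":{"plan":{"type":"array"}},"required":["plan"]}

```bash
mkdir -p pics
python3 - <<'E'
from station import get_state, eyes, bot
import cv2
s=get_state();print(s['time_s'],s['position'],s['orientation'],s['grip_width'],s['force'])
for n in('side','top'):
    cv2.imwrite(f'pics/{n}0.png',eyes.capture(n));print(n,eyes.camera_model(n))
E
```

```text
0.0 [277.6979411  586.99752878 184.26787508] [ 2.19088403e-01  9.75704539e-01 -9.47487568e-04 -1.64151983e-04] 87.29680818235411 [0.48206602 0.11587778 0.35581326]
side {'vfov': 46.086869704580806, 'cx': 253.6294614394312, 'cy': 197.04208321200286, 'R': array([[ 0.69121824, -0.72264302, -0.00209834],
       [-0.43897155, -0.41757237, -0.79557356],
       [ 0.57403948,  0.55083607, -0.60585337]]), 't': array([-356.59405659,  311.47332644, 1159.43677895])}
top {'vfov': 50.288146835295684, 'cx': 256.1517908185807, 'cy': 192.36741663932938, 'R': array([[-0.01857028, -0.99981783,  0.00440949],
       [-0.99133786,  0.01783891, -0.13011928],
       [ 0.13001691, -0.00678765, -0.99148854]]), 't': array([  38.26823269,  548.84596899, 1386.09299847])}
```

View pics/side0.png

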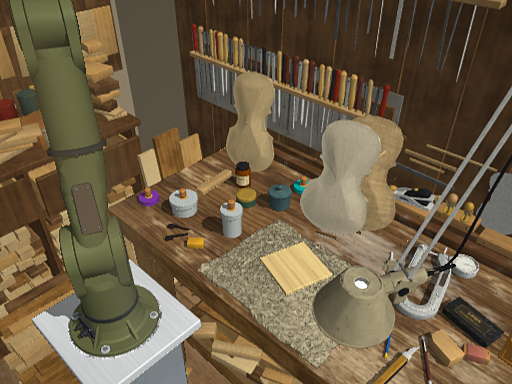

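View pics/top0.png

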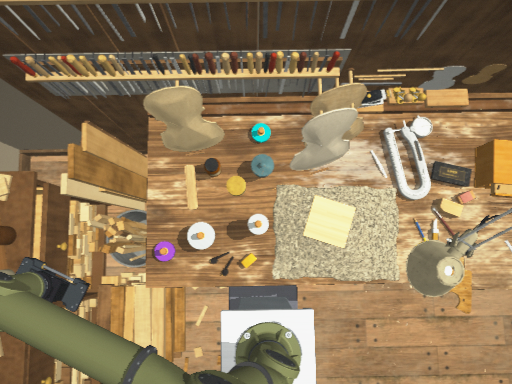

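Candidates for the lid (top-picture pixels):
- purple lid (164,252): decoy
- low wide steel tin (201,236)
- narrow steel tin (258,224); side picture (231,217)
- turquoise lid (261,132): decoy
- blue pot (262,166)

I choose the narrow tin and check it in a close crop.

Run:
```python
import cv2,numpy as np
s=cv2.imread('pics/side0.png');t=cv2.imread('pics/top0.png')
a=cv2.resize(s[190:240,205:265],None,fx=6.6,fy=6.6,interpolation=cv2.INTER_CUBIC)   # scale 6.6
b=cv2.resize(t[200:250,230:290],None,fx=6.6,fy=6.6,interpolation=cv2.INTER_CUBIC)
c=cv2.resize(t[185:260,300:360],None,fx=3.3,fy=3.3)
d=cv2.resize(s[235:300,255:340],None,fx=3.3,fy=3.3)
o=np.zeros((600,800,3),np.uint8)
o[:a.shape[0],:a.shape[1]]=a;o[:b.shape[0],400:400+b.shape[1]]=b
o[335:335+c.shape[0],400:400+c.shape[1]]=c;o[335:335+d.shape[0],:d.shape[1]]=d
cv2.imwrite('pics/crop0.png',o)
```

```text
(no output)
```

View pics/crop0.png

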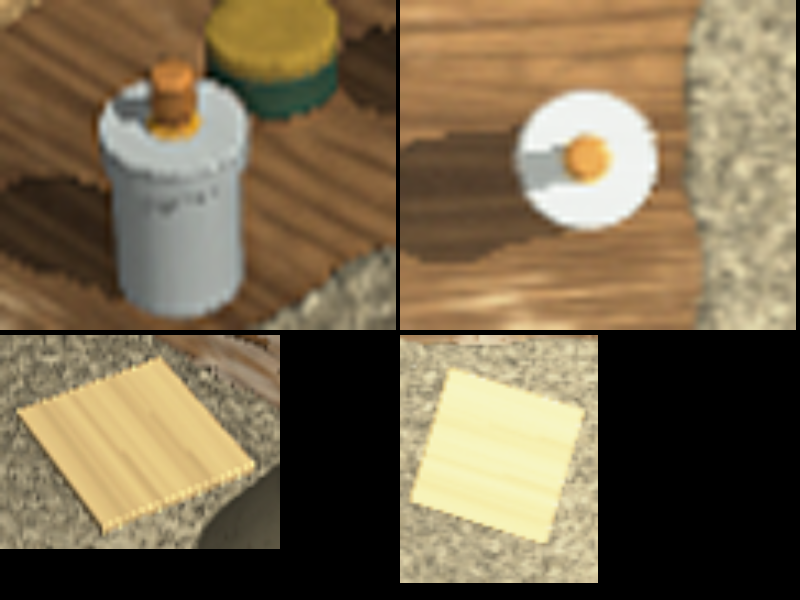

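The crop shows the tall narrow steel tin with its wooden knob (side 231.4,200.6; top 258.2,223.9). The board is clear and fully visible.

```bash
cat > h.py <<'E'
import numpy as np
from scipy.optimize import least_squares
from station import eyes
def proj(n,X):
    m=eyes.camera_model(n);f=192/np.tan(np.radians(m['vfov'])/2)
    c=np.array(m['R'])@X+m['t'];return np.array([m['cx'],m['cy']])+f*c[:2]/c[2]
def tri(side,top):
    r=least_squares(lambda X:np.r_[proj('side',X)-side,proj('top',X)-top],[550,0,50]);return r.x,r.fun
def atz(n,px,z):
    return least_squares(lambda p:proj(n,np.r_[p,z])-px,[550,0]).x
E
python3 - <<'E'
from h import *
np.set_printoptions(precision=1,suppress=True)
from station import bot
print(bot.hold_point_z)
print('knob',*tri((231.4,200.6),(258.2,223.9)), atz('top',(258.3,224.2),93.5),atz('top',(258.2,223.9),124.5),atz('side',(231.4,200.6),124.5))
P=[]
for s,t in [((260.5,258),(314.5,195)),((304.1,242),(356.1,207.1)),((332.3,274.1),(344.5,248)),((286.5,292.5),(303.3,235))]:
    print(s,t,tri(s,t)[0],atz('top',t,18),atz('side',s,18))
def top(a,b):return atz('top',a,b)
for z in (12,18,24):
    T=[top(t,z) for t in [(314.5,195),(356.1,207.1),(344.5,248),(303.3,235)]];print(z,np.mean(T,0),[np.linalg.norm(T[i]-T[i-1]) for i in range(4)])
print('low',atz('top',(201,236),53.5),'yellow',atz('top',(237,186),40))
E
```

```text
18.700000000000003
knob [438.1  21.6 124.6] [-1.1  0.1  0.8 -0.9] [435.8  23.5] [435.2  24.1] [440.9  19.8]
(260.5, 258) (314.5, 195) [ 487.6 -131.9  -33.4] [ 538.7 -177. ] [ 403.6 -135. ]
(304.1, 242) (356.1, 207.1) [ 459.5 -268.8  134.8] [ 493.4 -321.4] [ 543.5 -183.9]
(332.3, 274.1) (344.5, 248) [ 409.8 -319.7   69.8] [ 352.1 -274. ] [ 495.4 -322.4]
(286.5, 292.5) (303.3, 235) [ 434.7 -179.5 -128. ] [ 399.5 -132.9] [ 357.1 -273.1]
12 [ 446.3 -227.4] [np.float64(146.70162822033558), np.float64(151.97224234763002), np.float64(149.6250301789003), np.float64(149.52011220117632)]
18 [ 445.9 -226.3] [np.float64(146.08761778147806), np.float64(151.3361720804774), np.float64(148.9987840235475), np.float64(148.8943051734878)]
24 [ 445.6 -225.2] [np.float64(145.47360734017317), np.float64(150.70010181455058), np.float64(148.37253786812968), np.float64(148.26849814566464)]
low [401.6 217.7] yellow [572.4  94.3]
```

{"api": "send_rows", "payload": {
  "plan": [
    [-0.03, -0.034, -0.02, 0, 0, 0, -1],
    [-0.0645, -0.0735, -0.02, 0, 0, 0, -1],
    [-0.0645, -0.0735, 0, 0, 0, 0, -1],
    [-0.0645, -0.0735, 0, 0, 0, 0, -1],
    [-0.0645, -0.0735, 0, 0, 0, 0, -1],
    [-0.0645, -0.0735, 0, 0, 0, 0, -1],
    [-0.0645, -0.0735, 0, 0, 0, 0, -1],
    [-0.0645, -0.0735, 0, 0, 0, 0, -1],
    [-0.0645, -0.0735, 0, 0, 0, 0, -1],
    [-0.0645, -0.0735, 0, 0, 0, 0, -1],
    [-0.0645, -0.0735, 0, 0, 0, 0, -1],
    [-0.0645, -0.0735, 0, 0, 0, 0, -1],
    [-0.0645, -0.0735, 0, 0, 0, 0, -1],
    [-0.0645, -0.0735, 0, 0, 0, 0, -1],
    [-0.0645, -0.0735, 0, 0, 0, 0, -1],
    [-0.0345, -0.0395, 0, 0, 0, 0, -1],
    [0, 0, 0, 0, 0, 0, -1],
    [0, 0, 0, 0, 0, 0, -1]
  ]
}}

```text
time_s: 1.9
position: [438.9, 23.8, 201.1]
orientation: [0.219, 0.976, 0.0, -0.0]
force: [-1.3, 0.5, -0.1]
grip_width: 87.1
finger_force: 0.0
```

Run:
```python
from h import *
from station import get_state
import cv2
from scipy.spatial.transform import Rotation as R
np.set_printoptions(precision=4,suppress=True)
s=get_state();print(s['time_s'],s['position'],R.from_quat(s['orientation']).as_matrix(),s['qpos'])
a=eyes.capture('side');b=eyes.capture('top')
cv2.imwrite('pics/1.png',np.hstack([cv2.resize(a[130:250,170:290],(400,400)),cv2.resize(b[160:280,200:320],(400,400))]))
print(proj('side',np.array(s['position'])),proj('top',np.array(s['position'])))
```

```text
1.9 [438.9289  23.7958 201.125 ] [[-0.9037  0.4281 -0.0005]
 [ 0.4281  0.9037  0.0006]
 [ 0.0008  0.0004 -1.    ]] [-0.6093 -0.1722  0.4442  1.9284  0.0745  1.3699  0.9426]
[229.0915 179.3185] [258.5243 221.3048]
```

View pics/1.png

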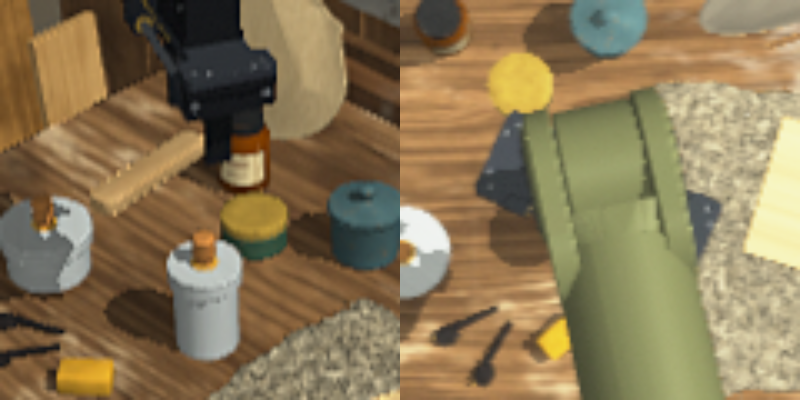

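The side crop shows the gripper above the tin, with one finger at about (235,178), but I can't make out both. I'll enlarge it and overlay the projected fingertips.

Run:
```python
from h import *
from station import get_state
import cv2
from scipy.spatial.transform import Rotation as R
s=get_state();M=R.from_quat(s['orientation']).as_matrix();p=np.array(s['position'])
a=eyes.capture('side');k=8
c=cv2.resize(a[140:214,185:280],None,fx=k,fy=k,interpolation=cv2.INTER_CUBIC)
for d in(-58,-43.5,0,43.5,58):
    for h in (0,-70):
        q=proj('side',p+M@np.array([0,d,h]));cv2.circle(c,tuple(int(v) for v in (q-[185,140]+.5)*k),3,(0,0,255) if h==0 else (0,255,255),-1)
cv2.imwrite('pics/2.png',c)
```

```text
(no output)
```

View pics/2.png

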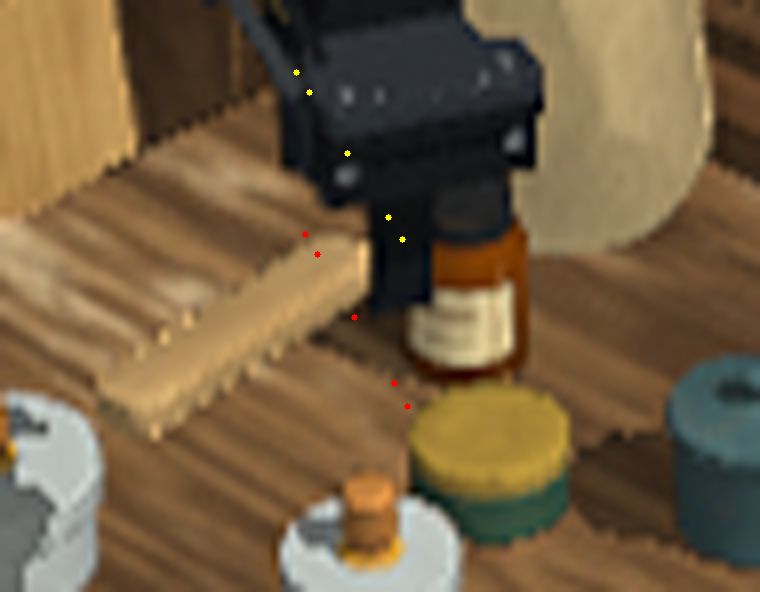

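Run:
```python
from h import *
from station import get_state
import cv2
from scipy.spatial.transform import Rotation as R
s=get_state();M=R.from_quat(s['orientation']).as_matrix();p=np.array(s['position'])
print(s['force'],s['position'])
out=[]
for n,(x0,y0) in (('side',(180,110)),('top',(210,160))):
    a=eyes.capture(n);k=4
    c=cv2.convertScaleAbs(cv2.resize(a[y0:y0+110,x0:x0+100],None,fx=k,fy=k,interpolation=cv2.INTER_CUBIC),alpha=1.6,beta=25)
    for dz,col in((0,(0,0,255)),(40,(0,255,0))):
        P=[(37.5,95,-70),(37.5,-95,-70),(-37.5,-95,-70),(-37.5,95,-70)]
        for Q in (P,[(9.5,-43,0),(9.5,-58,0),(-9.5,-58,0),(-9.5,-43,0)],[(9.5,43,0),(9.5,58,0),(-9.5,58,0),(-9.5,43,0)]):
            q=np.array([(proj(n,p+M@np.array(v,float)+[0,0,dz])-[x0,y0]+.5)*k for v in Q]).astype(int)
            cv2.polylines(c,[q],True,col,1)
    out.append(c)
cv2.imwrite('pics/3.png',np.hstack(out))
```

```text
[ 0.61757767 -0.19148876 -0.09385385] [438.86716681  24.83895123 201.1654459 ]
```

View pics/3.png

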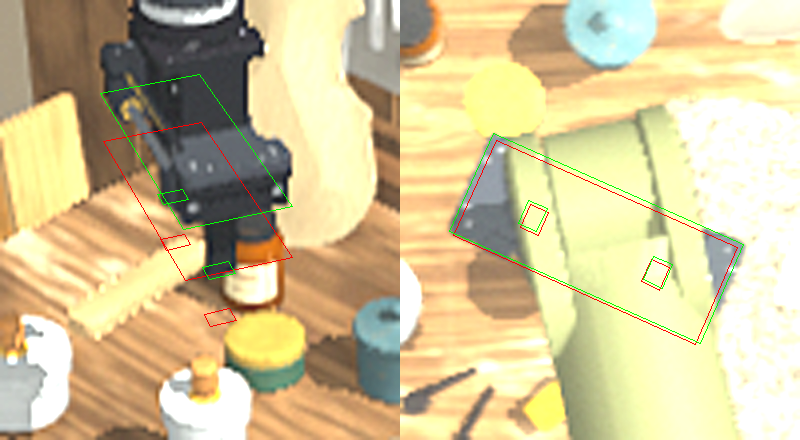

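The top view agrees with the readout in x and y. In the side view the gripper appears about 40 mm higher than the readout says (green outline fits, red doesn't). I'll descend to a height that is safe under either reading and measure again.

{"api": "send_rows", "payload": {
  "plan": [
    [0, -0.0055, 0.05, 0, 0, 0, -1],
    [0, 0, 0.05, 0, 0, 0, -1],
    [0, 0, 0.04, 0, 0, 0, -1],
    [0, 0, 0, 0, 0, 0, -1],
    [0, 0, 0, 0, 0, 0, -1]
  ]
}}

```text
time_s: 2.65
position: [438.3, 21.9, 145.7]
orientation: [0.219, 0.976, -0.0, -0.0]
force: [-0.0, 0.1, 0.8]
grip_width: 87.0
finger_force: 0.0
```

```bash
cat > look.py <<'E'
import sys,cv2
from h import *
from station import get_state
from scipy.spatial.transform import Rotation as R
def look(f,x0,y0,w=95,h=74,k=8,dzs=((0,(0,0,255)),(40,(0,255,0)))):
    s=get_state();M=R.from_quat(s['orientation']).as_matrix();p=np.array(s['position']);g=s['grip_width']/2
    print(s['time_s'],p.round(1),np.round(s['force'],1),g*2)
    c=cv2.convertScaleAbs(cv2.resize(eyes.capture('side')[y0:y0+h,x0:x0+w],None,fx=k,fy=k,interpolation=cv2.INTER_CUBIC),alpha=1.5,beta=15)
    for dz,col in dzs:
        for Q in [(37.5,95,-70),(37.5,-95,-70),(-37.5,-95,-70),(-37.5,95,-70)],[(9.5,-g,0),(9.5,-g-15,0),(-9.5,-g-15,0),(-9.5,-g,0)],[(9.5,g,0),(9.5,g+15,0),(-9.5,g+15,0),(-9.5,g,0)]:
            q=np.array([(proj('side',p+M@np.array(v,float)+[0,0,dz])-[x0,y0]+.5)*k for v in Q]).astype(int)
            cv2.polylines(c,[q],True,col,1)
    cv2.imwrite(f,c)
E
python3 -c "
from look import *
look('pics/4.png',190,165)"
```

```text
2.65 [438.3  21.9 145.7] [-0.   0.1  0.8] 86.9773994979654
```

View pics/4.png

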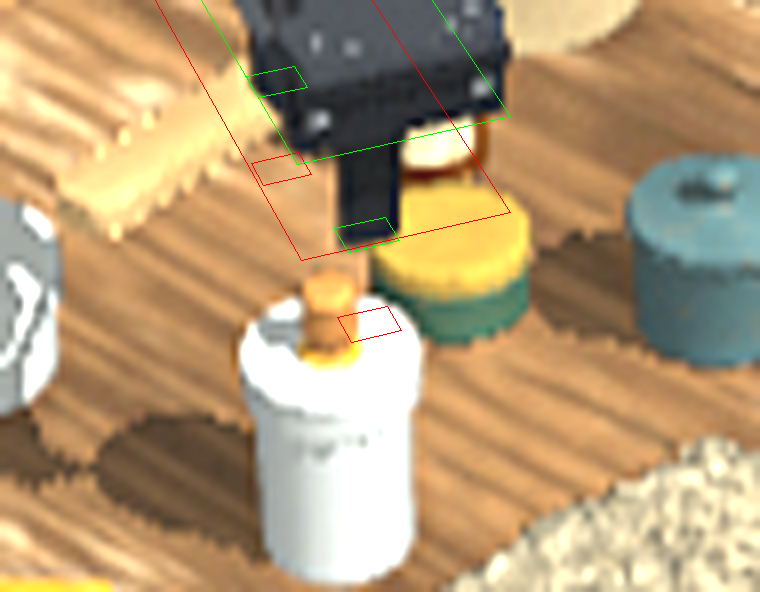

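The z+40 outline fits the real finger closely, so the readout is about 40 to 45 mm low. The near fingertip is at crop y≈240 and the knob top is at (331,280). I'll refine the offset numerically.

```bash
cat > tip.py <<'E'
from h import *
from station import get_state
from scipy.spatial.transform import Rotation as R
import cv2
s=get_state();M=R.from_quat(s['orientation']).as_matrix();p=np.array(s['position'])
g=s['grip_width']/2
im=cv2.cvtColor(eyes.capture('side'),cv2.COLOR_BGR2GRAY)
print(s['time_s'],p.round(1),np.round(s['force'],1),g*2)
near=p+M@np.array([0,-g-7,0.])
for dz in (38,42,46,50):
    print(dz,[proj('side',near+[0,0,dz]+M@np.array([x,0,0.])+M@np.array([0,-7,0.])).round(1).tolist() for x in (5,-5)])
q=proj('side',near+[0,0,42]).round().astype(int)
print(q);print(im[q[1]-8:q[1]+9,q[0]-8:q[0]+9])
E
python3 tip.py
```

```text
2.7 [438.8  21.9 146.2] [-0.3  0.1  0.3] 86.81110599888171
38 [[234.6, 195.9], [237.9, 195.1]]
42 [[234.5, 194.7], [237.9, 194.0]]
46 [[234.5, 193.6], [237.8, 192.8]]
50 [[234.4, 192.4], [237.8, 191.7]]
[235 193]
[[121 119  85  75  87  23  10  15  16  17  15  13   7  70 133 146 151]
 [120 124 118 104 105  36  11  14  15  18  14  15  11  23  27  25  26]
 [117 114 118 117 119  41  11  14  16  14  15  15  11  25  30  28  28]
 [119 113 109 112 124  44  12  15  13  18  13  14   9  57  89  92  90]
 [115 113 110 105 114  47  12  12  17  19  19  14   8 110 133 135 134]
 [112 109 111 108 111  45  14  18  23  22  21  18   6 134 138 137 138]
 [115 112 113 112 113  45  19  21  22  21  22  19   5 137 138 142 141]
 [116 119 120 123 116  46  18  22  21  21  20  15   4 145 144 140 138]
 [114 116 116 120 118  45  16  19  20  19  16   8   2 146 146 140 136]
 [104 109 110 115 125  60  16  12  15  24  31  92  91 141 140 137 134]
 [ 95 100 107 117 127  71  43  59  78  70 105 140 139 138 134 133 134]
 [106 103 106 111 119  98  96 104 118  81 125 142 139 137 135 133 136]
 [106 108 108 109 112 117 119 118 122  58  82 125 143 144 138 136 136]
 [103 103  89 100 110 103 109 116 125  52  61  90 124 140 138 143 143]
 [103 105 103 114 122 118 117 111 123  48  48  71  87 111 115 131 135]
 [ 77 125 138 137 138 138 142 112 113  45  33  53  68  83  90 105 110]
 [ 60 128 141 139 140 153 166 115 102  32  23  32  44  64  80  88  99]]
```

{"api": "send_rows", "payload": {
  "plan": [
    [0, 0, 0.04, 0, 0, 0, -1],
    [0, 0, 0.05, 0, 0, 0, -1],
    [0, 0, 0.05, 0, 0, 0, -1],
    [0, 0, 0.03, 0, 0, 0, -1],
    [0, 0, 0.015, 0, 0, 0, -1],
    [0, 0, 0, 0, 0, 0, -1],
    [0, 0, 0, 0, 0, 0, -1]
  ]
}}

```text
time_s: 3.45
position: [439.0, 21.6, 72.2]
orientation: [0.219, 0.976, 0.0, 0.001]
force: [-0.7, -0.5, 0.2]
grip_width: 86.9
finger_force: 0.0
```

```bash
python3 tip.py; python3 -c "
from look import *
look('pics/5.png',190,165,dzs=((42,(0,255,0)),))"
```

```text
3.45 [439.   21.6  72.2] [-0.7 -0.5  0.2] 86.93305688326022
38 [[235.4, 216.2], [238.6, 215.4]]
42 [[235.3, 215.1], [238.6, 214.3]]
46 [[235.3, 214.1], [238.5, 213.3]]
50 [[235.3, 213.0], [238.5, 212.2]]
[236 213]
[[ 28  21  32  43  56  20  14  18  15  16  15  11   1 113  57  50  59]
 [ 62  56  64  69 110  33  10  15  16  15  15  12   0 196  73  43  54]
 [ 79  69  73  70 114  33   8  14  14  15  15   6  24 225 127  75  51]
 [ 75  64  70  63 121  35   6  17  14  16  13   2  45 220 161  92  67]
 [ 83 127 116 115 162  50   6  13  15  16  15   5  44 218 159  86  83]
 [ 96 137 153 167 190  57   1  16  17  22  16   7  49 224 147  92  86]
 [104  91 182 195 213  77  11  18  21  20  22  12  31 218 139  99  96]
 [103  93 208 210 222  92  19  19  22  22  21  14   0 189 145 109 101]
 [102  97 166 168 222  93  17  17  19  16  15   8   0 178 138 111 109]
 [102 100  95  91 177  72  10   8   7   4  32  62  45 182 129 106 111]
 [112 109 109 107 113  50  50  63  92 133 141 153 140 160 103  90 101]
 [117 111 111 110 121  90  89 143 164 189 191 191 183 129  93  86  85]
 [109 107 105 106 111 109 144 180 186 182 180 179 173 120 103 104  93]
 [110 112 112 110 108 104 180 180 179 159 175 174 170 122 107 109 108]
 [111 112 112 109 104 115 158 143 176 156 173 174 169 120 102 106 110]
 [112 113 111 108 134 151 154 130 176 182 177 174 169 122 101  99 105]
 [112 112 108 133 164 170 174 175 179 180 176 174 169 125 104  97  96]]
3.5 [439.2  21.7  72.3] [0.4 0.1 0.5] 87.14371986368687
```

View pics/5.png

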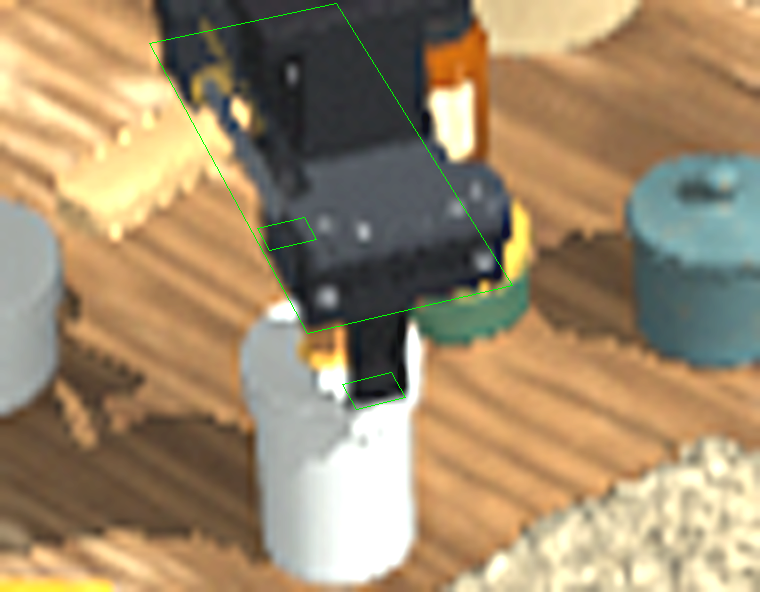

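The near finger straddles the knob, with its real tip at about z 114, and the offset is confirmed at +42. I'll go 15 mm further down and grip.

{"api": "send_rows", "payload": {
  "plan": [
    [0, 0, 0.015, 0, 0, 0, -1],
    [0, 0, 0.0125, 0, 0, 0, -1],
    [0, 0, 0.01, 0, 0, 0, -1],
    [0, 0, 0, 0, 0, 0, -1],
    [0, 0, 0, 0, 0, 0, 0.2],
    [0, 0, 0, 0, 0, 0, 0.35],
    [0, 0, 0, 0, 0, 0, 0.42],
    [0, 0, 0, 0, 0, 0, 0.5],
    [0, 0, 0, 0, 0, 0, 1],
    [0, 0, 0, 0, 0, 0, 1],
    [0, 0, 0, 0, 0, 0, 1],
    [0, 0, 0, 0, 0, 0, 1],
    [0, 0, 0, 0, 0, 0, 1],
    [0, 0, 0, 0, 0, 0, 1]
  ]
}}

```text
time_s: 4.95
position: [439.6, 22.5, 57.2]
orientation: [0.219, 0.976, 0.001, 0.001]
force: [1.2, 2.2, 6.5]
grip_width: 20.5
finger_force: 30.8
```

{"api": "send_rows", "payload": {
  "plan": [
    [0, 0, -0.005, 0, 0, 0, 1],
    [0, 0, -0.01, 0, 0, 0, 1],
    [0, 0, -0.02, 0, 0, 0, 1],
    [0, 0, -0.02, 0, 0, 0, 1],
    [0, 0, -0.02, 0, 0, 0, 1],
    [0, 0, -0.025, 0, 0, 0, 1],
    [0, 0, -0.025, 0, 0, 0, 1],
    [0, 0, -0.025, 0, 0, 0, 1],
    [0, 0, 0, 0, 0, 0, 1],
    [0, 0, 0, 0, 0, 0, 1]
  ]
}}

```text
time_s: 5.95
position: [438.4, 21.5, 116.6]
orientation: [0.219, 0.976, 0.0, 0.0]
force: [0.8, 0.3, -1.2]
grip_width: 20.4
finger_force: 30.4
```

```bash
python3 -c "
from look import *
look('pics/6.png',180,160,w=98,h=74,dzs=((42,(0,255,0)),))"
```

```text
5.95 [438.4  21.5 116.6] [ 0.8  0.3 -1.2] 20.4280144041193
```

View pics/6.png

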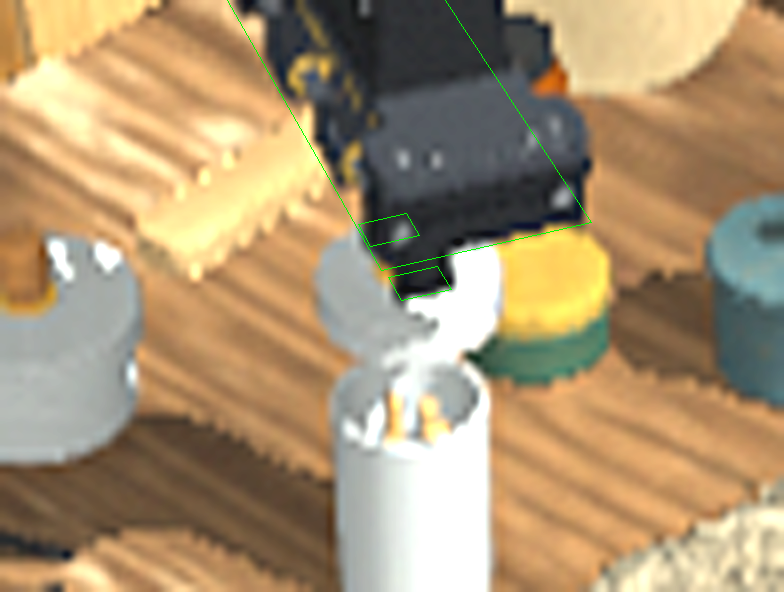

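The lid is held level, and the open tin is still standing with its dowels inside. Moving over the board.

{"api": "send_rows", "payload": {
  "plan": [
    [-0.012, -0.023, 0, 0, 0, 0, 1],
    [-0.024, -0.046, 0, 0, 0, 0, 1],
    [-0.036, -0.069, 0, 0, 0, 0, 1],
    [-0.036, -0.069, 0, 0, 0, 0, 1],
    [-0.036, -0.069, 0, 0, 0, 0, 1],
    [-0.036, -0.069, 0, 0, 0, 0, 1],
    [-0.036, -0.069, 0, 0, 0, 0, 1],
    [-0.036, -0.069, 0, 0, 0, 0, 1],
    [-0.024, -0.046, 0, 0, 0, 0, 1],
    [-0.012, -0.023, 0, 0, 0, 0, 1],
    [0, 0, 0.04, 0, 0, 0, 1],
    [0, 0, 0.06, 0, 0, 0, 1],
    [0, 0, 0.06, 0, 0, 0, 1],
    [0, 0, 0.04, 0, 0, 0, 1],
    [0, 0, 0, 0, 0, 0, 1],
    [0, 0, 0, 0, 0, 0, 1]
  ]
}}

```text
time_s: 7.6
position: [447.9, -227.2, 36.4]
orientation: [0.219, 0.976, -0.0, -0.0]
force: [-0.1, -0.3, -0.8]
grip_width: 20.9
finger_force: 30.4
```

```bash
python3 -c "
from look import *
look('pics/7.png',235,185,w=110,h=110,k=5,dzs=((42,(0,255,0)),))"
```

```text
7.6 [ 447.9 -227.2   36.4] [-0.1 -0.3 -0.8] 20.92685731453581
```

View pics/7.png

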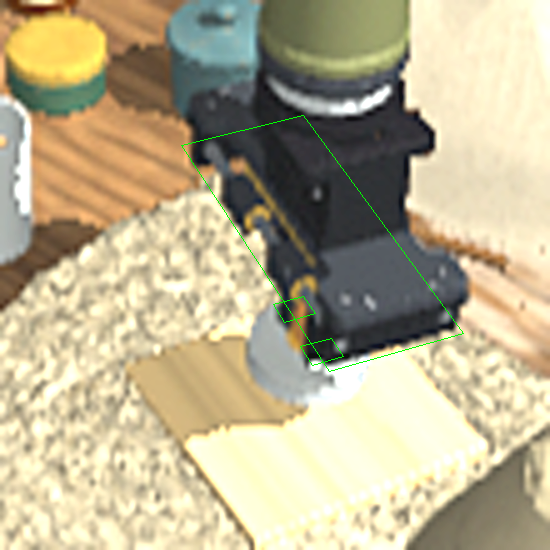

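The lid is over the board, about 37 mm above it, with the overlay still consistent. Lowering in stages and watching the force.

{"api": "send_rows", "payload": {
  "plan": [
    [0, 0, 0.02, 0, 0, 0, 1],
    [0, 0, 0.025, 0, 0, 0, 1],
    [0, 0, 0.0125, 0, 0, 0, 1],
    [0, 0, 0.0075, 0, 0, 0, 1],
    [0, 0, 0.005, 0, 0, 0, 1],
    [0, 0, 0.005, 0, 0, 0, 1],
    [0, 0, 0, 0, 0, 0, 1],
    [0, 0, 0, 0, 0, 0, 1]
  ]
}}

```text
time_s: 8.45
position: [448.2, -227.4, 6.5]
orientation: [0.219, 0.976, 0.0, 0.0]
force: [-0.0, 0.4, -0.7]
grip_width: 20.6
finger_force: 30.4
```

{"api": "send_rows", "payload": {
  "plan": [
    [0, 0, 0.0025, 0, 0, 0, 1],
    [0, 0, 0.0025, 0, 0, 0, 1],
    [0, 0, 0.0025, 0, 0, 0, 1],
    [0, 0, 0.0025, 0, 0, 0, 1],
    [0, 0, 0, 0, 0, 0, 1]
  ]
}}

```text
time_s: 8.95
position: [447.9, -227.3, 2.2]
orientation: [0.219, 0.976, 0.0, -0.0]
force: [0.1, 0.3, -1.3]
grip_width: 20.9
finger_force: 30.4
```

{"api": "send_rows", "payload": {
  "plan": [
    [0, 0, 0.0025, 0, 0, 0, 1],
    [0, 0, 0.0025, 0, 0, 0, 1],
    [0, 0, 0, 0, 0, 0, 1]
  ]
}}

```text
time_s: 9.25
position: [448.1, -227.3, 0.4]
orientation: [0.219, 0.976, 0.0, 0.0]
force: [-0.9, 0.6, -0.4]
grip_width: 20.7
finger_force: 30.1
```

Nominal bottom is now about z 19. Continuing in 1 mm steps.

{"api": "send_rows", "payload": {
  "plan": [
    [0, 0, 0.0025, 0, 0, 0, 1],
    [0, 0, 0, 0, 0, 0, 1]
  ]
}}

```text
time_s: 9.45
position: [448.3, -227.1, 0.1]
orientation: [0.219, 0.976, 0.0, -0.0]
force: [-2.8, 1.9, 7.1]
grip_width: 20.6
finger_force: 30.0
```

{"api": "send_rows", "payload": {
  "plan": [
    [0, 0, 0.0025, 0, 0, 0, 1],
    [0, 0, 0, 0, 0, 0, 1]
  ]
}}

```text
time_s: 9.65
position: [448.3, -226.9, -0.2]
orientation: [0.219, 0.976, 0.001, -0.0]
force: [-4.5, 3.7, 15.6]
grip_width: 20.7
finger_force: 30.0
```

{"api": "send_rows", "payload": {
  "plan": [
    [0, 0, 0.0025, 0, 0, 0, 1],
    [0, 0, 0, 0, 0, 0, 1]
  ]
}}

```text
time_s: 9.85
position: [448.3, -226.8, -0.3]
orientation: [0.219, 0.976, 0.001, -0.0]
force: [-8.2, 5.6, 23.7]
grip_width: 20.9
finger_force: 31.6
```

Contact at readout about 0. I'll back off 2 mm to relieve the load, open gradually, then rise.

{"api": "send_rows", "payload": {
  "plan": [
    [0, 0, -0.0035, 0, 0, 0, 1],
    [0, 0, -0.0025, 0, 0, 0, 1],
    [0, 0, 0, 0, 0, 0, 1]
  ]
}}

```text
time_s: 10.15
position: [448.5, -227.3, 0.0]
orientation: [0.219, 0.976, 0.0, 0.0]
force: [-0.2, 0.4, 5.2]
grip_width: 20.6
finger_force: 30.1
```

{"api": "send_rows", "payload": {
  "plan": [
    [0, 0, 0, 0, 0, 0, 0.4],
    [0, 0, 0, 0, 0, 0, 0.2],
    [0, 0, 0, 0, 0, 0, -0.2],
    [0, 0, 0, 0, 0, 0, -1],
    [0, 0, 0, 0, 0, 0, -1],
    [0, 0, 0, 0, 0, 0, -1],
    [0, 0, 0, 0, 0, 0, -1],
    [0, 0, 0, 0, 0, 0, -1],
    [0, 0, -0.01, 0, 0, 0, -1],
    [0, 0, -0.025, 0, 0, 0, -1],
    [0, 0, -0.05, 0, 0, 0, -1],
    [0, 0, -0.08, 0, 0, 0, -1],
    [0, 0, -0.08, 0, 0, 0, -1],
    [0, 0, -0.08, 0, 0, 0, -1],
    [0, 0, -0.08, 0, 0, 0, -1],
    [0, 0, -0.03, 0, 0, 0, -1],
    [0, 0, 0, 0, 0, 0, -1],
    [0, 0, 0, 0, 0, 0, -1]
  ]
}}

```text
time_s: 11.95
position: [447.4, -227.1, 172.9]
orientation: [0.219, 0.976, 0.0, -0.001]
force: [1.1, -0.7, -1.0]
grip_width: 87.2
finger_force: 0.0
```

The picture budget is used up, so I'll check numerically: knob colour position against the prediction, and the tins compared with the first picture.

Run:
```python
from h import *
import cv2
a=eyes.capture('side');o=cv2.imread('pics/side0.png')
def knob(im,x0,x1,y0,y1):
    h=cv2.cvtColor(im[y0:y1,x0:x1],cv2.COLOR_BGR2HSV)
    m=cv2.inRange(h,(5,130,60),(15,255,255));n,l,st,c=cv2.connectedComponentsWithStats(m)
    return [(st[i].tolist(),(c[i]+[x0,y0]).round(1).tolist()) for i in range(1,n) if st[i,4]>8]
print('orig knob',knob(o,220,242,190,215)); print('board',knob(a,255,335,235,300))
print('pred knob mid',proj('side',np.array([448,-227,17.8+37])),'orig pred',proj('side',np.array([438,21.7,113])))
h=cv2.cvtColor(a[230:300,255:340],cv2.COLOR_BGR2HSV)
m=cv2.inRange(h,(0,0,120),(180,40,255));n,l,st,c=cv2.connectedComponentsWithStats(m);i=1+st[1:,4].argmax()
print('lid blob',st[i],c[i]+[255,230],'pred lid top',proj('side',np.array([448,-227,35.])))
# tin body strip compare
for nm,(x0,x1,y0,y1) in {'tall body':(215,250,222,242),'low tin':(162,205,185,220)}.items():
    T=o[y0:y1,x0:x1];r=cv2.matchTemplate(a[y0-6:y1+6,x0-6:x1+6],T,cv2.TM_CCOEFF_NORMED);_,v,_,p=cv2.minMaxLoc(r);print(nm,v,p[0]-6,p[1]-6)
```

```text
orig knob [([0, 0, 17, 19, 197], [228.0, 198.3])]
board [([71, 0, 9, 3, 14], [330.6, 235.6]), ([38, 17, 8, 11, 62], [296.5, 257.0])]
pred knob mid [295.59581569 256.58777074] orig pred [230.38063595 203.78843018]
lid blob [ 29  25  24  20 252] [297.4484127  265.96825397] pred lid top [295.21429379 261.62245338]
tall body 0.7988541126251221 0 0
low tin 0.7973041534423828 0 0
```

```bash
python3 -c "
from station import finish_job
print(finish_job())"
```

```text
the job is handed in; nothing more can be done
None
```

The tall tin's lid is upright and released at the middle of the plywood board, both tins are where they stood, the low one closed, and the job is handed in at about 12 s (after release I checked this from image measurements only).

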